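# Set the microscope condenser for phase contrast

## Robot

A 6-joint arm with a two-finger parallel gripper is mounted at the origin on the work surface. World frame = base frame: x ahead of the robot, y to its left, z up, the work surface at z = 0. Lengths are in m, angles in degrees, forces in N, time in s.
With the tool pointing down it reaches from about 0.4 to 0.825 m from the base axis. Payload 7 kg.
Tool frame: the origin (TCP) lies between the finger pads; the fingertips stand 22 mm ahead of it and the grasp point (between the pads) lies 3 mm ahead of it; z points along the fingers, y is the direction in which the jaws open and shut (so a half turn about z gives the same grasp; the last joint's range is limited). The gripper opens to 88 mm and grips with 3 to 60 N. Pads are 19 mm wide; open, the fingers measure 130 mm over their backs; the gripper's body (78 mm by 193 mm) begins 47 mm behind the grasp point.
Start: joints at [89.33, 20.546, 0.682, 0, -70.136, -16.507], TCP at [0.199, 0.645, 0.249] pointing down, gripper open.
Joint ranges: [-176.03, 176.03], [-82.01, 121.73], [-58.28, 71.71], [-173.87, 95.51], [-174.79, -0.11], [-173.66, 173.66]. Speed limits (degrees/s): [136.94, 136.94, 172.46, 180, 180, 180].

## Interface

Orientations are given as [roll, pitch, yaw] about the fixed x, y, z axes, in that order (R = Rz(yaw) Ry(pitch) Rx(roll)).
In Python, from plant import telemetry, cams, r gives the robot as it stands.
- The arm moves only by the tool carry_out, never from a script. Its argument "commands" is one flat list of numbers, 5 for each row, row after row: the shift along the world's x, y, z as a fraction of full scale, then the turn about the world's z as a fraction of full scale, then the gripper's target within -1 to 1 (shut at 1, half-way at 0, fully open at -1). In form: [x, y, z, turn, claw, x, y, z, turn, claw, ...]. A call has 1 to 8 rows; each row shifts and turns the commanded pose from where the row before left it; what a row does not reach is not made up. Full scale, the value 1, is 0.04 m for a shift and 4 degrees for a turn. A row lasts 1/10 s, in which the tool goes at most 50 mm and 8.59 degrees, less where a joint would pass 70% of its speed; a pose out of reach is approached as far as the arm can. A call with a number of a shift or a turn outside -1 to 1 is refused whole. A call with a gripper value outside its range is refused whole. The fingers move at their own pace and stop on an object; "grip_force" is the grip in N (left out, the last holds). Time passes only in rows, so rows that do not move let the fingers close. It gives the time, the measured TCP pose, the force and the opening at its end, in the units of the state.
- telemetry.get_state(): the state, without advancing time (a new reading comes with each control period).
- cams.capture(name): name is "scene" or "top"; returns a dict with "frame" (480x640x3 uint8, red, green, blue), "camera_matrix" (3x3 intrinsics, pixels), "k1" (the pictures are not rectified: a ray, as slopes to the right and down, at radius r is drawn at 1 + k1 r^2 times it, then the intrinsics apply), "camera_from_world" (4x4, takes a point from world to camera coordinates). Camera axes: x right, y down, z forward; pixel columns grow to the right and rows downward; lengths in m; the calibration is good to about 2 mm. A picture is of the moment at which its call begins. There is no depth.
- r.close_job(): hands the job in, once; it reports no verdict.
The state is a dict: "time_s": time; "joints": joint angles; "qd": joint speeds; "joint_torque": joint torques, N m; "tcp_pos": TCP position; "eef_rot": TCP orientation; "contact_force": force on the tool from outside, world axes, zero at the start; "moment": the same for the moment, N m; "gripper_width": finger opening in m.
Only numpy, scipy, OpenCV 4.12 (cv2) and the standard library are available. Lean on these libraries where they do the work, as an engineer would, in place of code of your own. Each camera call takes 0.05 s, during which the arm holds its last target. There are 200 camera calls.

## Task

Set the microscope's condenser for phase contrast: swing the green filter on its lever fully in under the condenser, and roll the knurled turret wheel round until the numeral 2 stands in the middle of its window. Keep off the objectives and their nosepiece, and leave the other things on the bench where they are.

Things in the scene. Friction and masses are not known exactly. Their poses are not given: they have to be found in the camera images.
- microscope: Heavy upright microscope, white and black, 430 mm high; it does not shift. It stands side-on, its open front to the robot's right. Origin on the bench under the optical axis; x points from the front back to the limb, y to the left seen from the front, z up; offsets below are in this frame. White foot: 45 mm high, 140 mm wide, x -92 to 138 mm. The eyepiece tube leans back over the limb.
- nosepiece: Revolving nosepiece with four steel objectives over the stage (origin and axes as the microscope). One objective points down, one leans forward over the front edge, reaching x = -85 mm at 225 to 290 mm above the bench: a tool held upright at the wheel strikes it; lean the tool 25 to 40 degrees out towards the front. Not to be touched with more than 2 N.
- wheel_hub (a point): Centre of the turret wheel at half its thickness: x = -34 mm, y = 0, 121 mm up. The wheel is a level black disc under the stage, knurled rim of radius 58 mm, 16 mm thick; its rim stands out 30 mm beyond the stage's front edge. Turns endlessly about an upright axle, no click stops, needs about 1.5 N at the rim, stays where left.
- turret (a joint): Turn of the turret wheel in rad, counter-clockwise from above, endless. White numerals 0 to 5, 13 mm tall, stand on its upper face every 60 degrees at radius 45 mm; numeral n is in the window at n x 1.047 rad (the 2 at 2.094 rad, plus or minus any full turns of 6.283).
- numeral_2 (a point): Centre of the numeral 2 on the upper face of the wheel, 45 mm from its axle; turns with the wheel.
- window (a point): Middle of the window: a fixed grey frame 26 mm wide just above the wheel at its front (top of frame 134 mm above the bench), x = -79 mm, y = 0; its front bar ends 0.5 mm inside the wheel's rim. The opening is 18 mm wide; the numeral is 9 mm wide.
- filter (a joint): Swing of the filter holder in rad about its upright pin: 0 is fully in (at its stop, green filter on the optical axis), up to 1.3 swung out to the microscope's right (-y). Light friction (about 0.5 N at the knob), stays where left.
- filter_pin (a point): On the upright pin about which the filter holder swings, below the stage: x = 0, y = -38 mm, 86 mm above the bench.
- filter_knob (a point): Centre of the black upright knob on the filter's flat aluminium lever: 14 mm across, 20 mm tall (76 to 96 mm above the bench), 120 mm from the pin. Fully in it stands at x = -114 mm, y = 0, in front of and below the wheel's rim; swung out it lies to the right (-y). May be pushed sideways or pinched.
- dish_a: Petri dish, 90 mm across, 15 mm high, on the bench before the foot of the microscope; bystander. Origin under its centre.
- dish_b: Second petri dish, same size, on the right half of the bench; bystander. Origin under its centre.
- slide_box: Blue slide box, 102 x 88 x 36 mm, beyond the microscope; bystander. Origin under its centre.
- oil_bottle: Amber immersion oil bottle, 38 mm across, 82 mm tall, beside the microscope's limb on its left; bystander. Origin under its centre.
- beaker: Glass beaker, 72 mm across, 90 mm tall, on the right half of the bench; bystander. Origin under its centre.
- marker: Green and white marker pen, 132 mm long, 16 mm thick, lying on the right of the bench; bystander. Origin under its middle.
- reagent: White reagent bottle with red cap, 68 mm across, 135 mm tall; bystander. Origin under its centre.
- stage_front (a point): Middle of the front upper edge of the black stage plate, x = -62 mm, 164 mm above the bench. The plate is 12 mm thick, 124 mm deep (back from here) and 144 mm wide.

How it is judged:
By the outcome, as a careful person would: the job done as asked, in the order asked, and still so for the second after the job is handed in, with the robot touching nothing.
It also fails if it takes over 67 s, if anything falls off the work surface, if the arm or the gripper's body presses on something with over 40 N, if the wrist force passes 120 N, or if a joint passes its speed limit or range.

## Working session

There is one attempt and no reset: what is moved stays moved. The work goes in short steps, Python scripts to look and compute and a tool call to move; the robot and the scene stay as the last step left them, time stands still between calls to the robot, and variables do not carry over. Pictures are saved under pics/ and viewed, about 8 in all and at most 12, crops included, and the job is handed in when it is done.

Besides the shell and the picture viewer there is one more tool, called by a JSON object that holds its "name" and its "arguments", one argument or row to a line. carry_out: Moves the arm, as the interface text tells. Shift numbers are shares of 0.04 m and turn numbers shares of 4 degrees, none past 1 either way. Its arguments: {"type":"object","properties":{"commands":{"type":"array"},"grip_force":{"type":"number"}},"required":["commands"]}

```bash
mkdir -p pics; ls
python3 - <<'E'
from plant import telemetry, cams, r
import cv2
print({k:v for k,v in telemetry.get_state().items()})
for n in ("scene","top"):
    d=cams.capture(n); cv2.imwrite(f"pics/{n}0.png",d["frame"][:,:,::-1])
    print(n,d["camera_matrix"],d["k1"],d["camera_from_world"])
E
```

```text
pics
{'time_s': 0.0, 'joints': array([ 8.93309650e+01,  2.05912302e+01,  6.34080741e-01, -2.02497267e-02,
       -7.01366161e+01, -1.65072520e+01]), 'qd': array([ 0.02031009, -0.01814938,  0.00071098,  0.04452904,  0.01401926,
        0.04970145]), 'joint_torque': array([-2.77938725e-04, -5.82710409e+01,  2.93062234e+01,  6.99726954e+00,
        6.94929447e-03, -1.57199293e-04]), 'tcp_pos': array([0.19922025, 0.64445362, 0.2476269 ]), 'eef_rot': array([ 1.79904690e+02, -8.39337181e-03, -1.71831761e+01]), 'contact_force': array([ 0.11345764, -0.46932105, -0.14393295]), 'moment': array([-0.00938507, -0.00115334, -0.04611633]), 'gripper_width': 0.08769525374858526}
scene [[553.45313466   0.         314.25940327]
 [  0.         553.45313466 237.53869738]
 [  0.           0.           1.        ]] -0.012012873006746326 [[-0.81611586  0.57785619 -0.00609392  0.49399909]
 [ 0.42551355  0.59375786 -0.68292739 -0.1134199 ]
 [-0.3910155  -0.55994092 -0.73046084  1.32672999]
 [ 0.          0.          0.          1.        ]]
top [[491.99652715   0.         318.39576642]
 [  0.         491.99652715 239.73015174]
 [  0.           0.           1.        ]] -0.10117052910608748 [[-2.02892143e-02 -9.99794107e-01 -3.03235806e-04 -5.37325265e-02]
 [-9.93740723e-01  2.01996938e-02 -1.09869690e-01  5.54194431e-01]
 [ 1.09853194e-01 -1.92783191e-03 -9.93945954e-01  1.14265467e+00]
 [ 0.00000000e+00  0.00000000e+00  0.00000000e+00  1.00000000e+00]]
```

View pics/scene0.png

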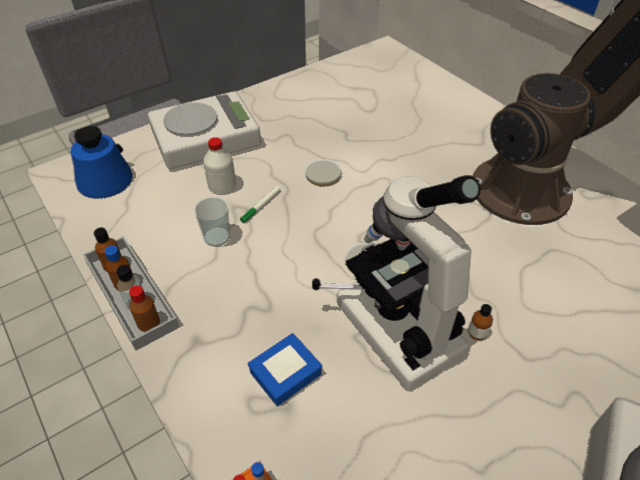

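View pics/top0.png

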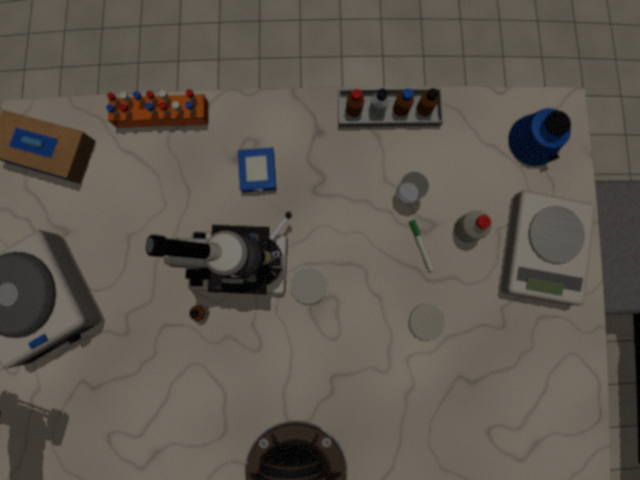

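The microscope stands left of centre with its front toward −y. The lever's knob is swung out to the far side, at about (289,215) in the top view and (316,284) in the scene view. I'll zoom in on both.

Run:
```python
import cv2,numpy as np
a=cv2.imread("pics/top0.png")[195:305,175:335]; b=cv2.imread("pics/scene0.png")[170:390,300:500]
a=cv2.convertScaleAbs(cv2.resize(a,None,fx=5,fy=5,interpolation=cv2.INTER_CUBIC),alpha=1.8)
cv2.imwrite("pics/topc.png",a)
b=cv2.convertScaleAbs(cv2.resize(b,None,fx=2.7,fy=2.7,interpolation=cv2.INTER_CUBIC),alpha=1.3)
cv2.imwrite("pics/scenec.png",b)
```

```text
(no output)
```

View pics/topc.png

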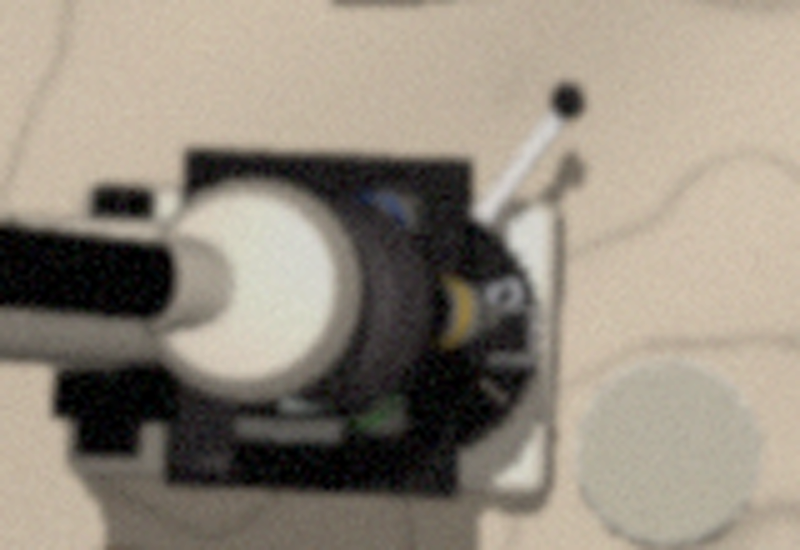

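View pics/scenec.png

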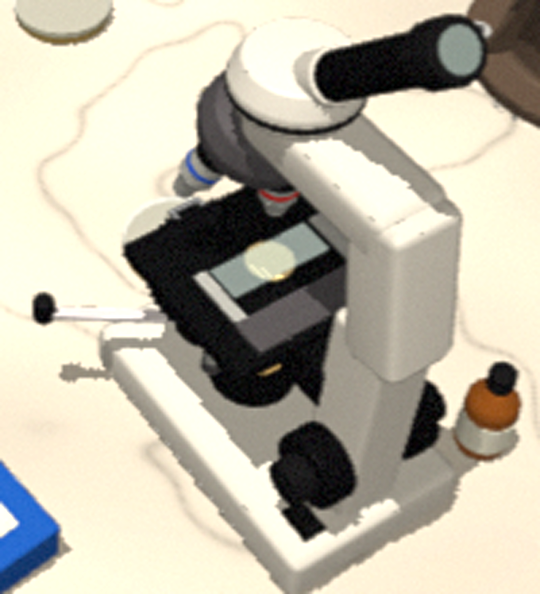

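```bash
cat > h.py <<'E'
import numpy as np, cv2, json
from scipy.optimize import least_squares
def cal():
    from plant import cams
    return {n:cams.capture(n) for n in("scene","top")}
def proj(d,P):
    P=np.atleast_2d(P); T=d["camera_from_world"]; c=P@T[:3,:3].T+T[:3,3]
    s=c[:,:2]/c[:,2:]; s=s*(1+d["k1"]*(s**2).sum(1,keepdims=True))
    K=d["camera_matrix"]; return s@K[:2,:2].T+K[:2,2]
def m2w(p,M):
    M=np.atleast_2d(M); c,s=np.cos(p[2]),np.sin(p[2])
    return np.c_[p[0]+c*M[:,0]-s*M[:,1],p[1]+s*M[:,0]+c*M[:,1],M[:,2]]
E
python3 - <<'E'
from h import *
D=cal(); 
t=lambda u,v:(175+u/5,195+v/5); s=lambda u,v:(300+u/2.7,170+v/2.7)
top=[((-.062,-.072,.164),t(470,160)),((.062,-.072,.164),t(188,152)),((-.062,.072,.164),t(458,494)),((.062,.072,.164),t(168,482))]
sc=[((-.062,-.072,.164),s(125,248)),((.062,-.072,.164),s(245,362)),((.138,-.07,.045),s(298,568)),((-.092,-.07,.045),s(108,340))]
def res(p):
    k=m2w(p,[(-.120*np.sin(p[3]+np.pi/2-1.249)*0,0,0)])
    r=[]
    for d,L in((D["top"],top),(D["scene"],sc)):
        r+=list((proj(d,m2w(p,[a for a,_ in L]))-[b for _,b in L]).ravel())
    r+=list((proj(D["top"],p[3:6])-t(568,100)).ravel())+list((proj(D["scene"],p[3:6])-s(43,308)).ravel())
    return r
r=least_squares(res,[.45,.1,1.57,.55,-.05,.09]); p=r.x
print(p,np.degrees(p[2])); print(np.round(r.fun.reshape(-1,2),1))
k=p[3:6]; c,s_=np.cos(p[2]),np.sin(p[2]); d=k[:2]-p[:2]; km=np.array([c*d[0]+s_*d[1],-s_*d[0]+c*d[1]])
print("knob mic",km,"from pin",np.linalg.norm(km-[0,-.038]),"angle deg",np.degrees(np.arctan2(km[1]+.038,-km[0])), "in angle",np.degrees(np.arctan2(.038,.114)))
np.save("pose.npy",p)
for n,P in dict(hub=(-.034,0,.129),window=(-.079,0,.134),wf1=(-.079,.013,.134),wf2=(-.079,-.013,.134),wf3=(-.0915,0,.134),knobin=(-.114,0,.086)).items():
    w=m2w(p,P); q=proj(D["top"],w)[0]; print(n,w[0].round(4),((q-[175,195])*5).round())
a=proj(D["top"],m2w(p,[(-.034-.045*np.cos(t),-.045*np.sin(t),.129) for t in np.radians(range(-90,91,15))]))
print(((a-[175,195])*5).round())
E
```

```text
[0.49750449 0.10543358 1.52943827 0.60397594 0.00288273 0.08661742] 87.63035761282626
[[-0.5  0.3]
 [-2.1  0.7]
 [-0.3  1.8]
 [-1.1  2.7]
 [-1.1 -1.4]
 [-1.3  5.2]
 [ 1.4  0.5]
 [-5.1 -5.5]
 [-0.4  0.4]
 [-0.5 -0.1]]
knob mic [-0.09806096 -0.1106205 ] from pin 0.12202331604779823 angle deg -36.52234797977199 in angle 18.43494882292201
hub [0.4961 0.0715 0.129 ] [406. 335.]
window [0.4942 0.0265 0.134 ] [508. 337.]
wf1 [0.4812 0.027  0.134 ] [507. 367.]
wf2 [0.5072 0.026  0.134 ] [509. 307.]
wf3 [0.4937 0.014  0.134 ] [537. 337.]
knobin [ 0.4928 -0.0085  0.086 ] [595. 345.]
[[403. 439.]
 [430. 436.]
 [455. 426.]
 [477. 410.]
 [494. 389.]
 [505. 364.]
 [509. 337.]
 [507. 310.]
 [497. 285.]
 [481. 264.]
 [461. 247.]
 [436. 236.]
 [410. 232.]]
```

Run:
```python
from h import *
from plant import cams
f=np.mean([cams.capture("top")["frame"].astype(float) for _ in range(12)],0)
np.save("top0.npy",f)
c=f[228:290,235:295,::-1]; c=cv2.resize(c,None,fx=9.5,fy=9.5,interpolation=cv2.INTER_LANCZOS4)
cv2.imwrite("pics/wheel.png",np.clip(c*1.9,0,255).astype(np.uint8))
```

```text
(no output)
```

View pics/wheel.png

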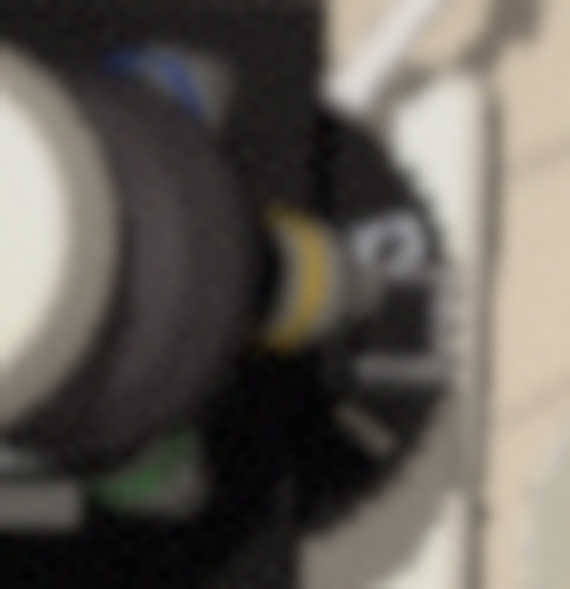

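```bash
cat >> h.py <<'E'
def unproj(d,uv,z):
    return least_squares(lambda q:(proj(d,[q[0],q[1],z])-uv).ravel(),[.5,0.05]).x
def w2m(p,w):
    c,s=np.cos(p[2]),np.sin(p[2]); d=np.asarray(w)[:2]-p[:2]; return np.array([c*d[0]+s*d[1],-s*d[0]+c*d[1]])
E
python3 - <<'E'
from h import *
D=cal()
t=lambda u,v:(175+u/5,195+v/5); s=lambda u,v:(300+u/2.7,170+v/2.7); w=lambda u,v:(235+u/9.5,228+v/9.5)
top=[((-.062,-.072,.164),t(470,160)),((.062,-.072,.164),t(188,152)),((-.062,.072,.164),t(458,494)),((.062,.072,.164),t(168,482))]
sc=[((-.062,-.072,.164),s(125,248)),((.138,-.07,.045),s(298,568))]
def res(p):
    r=[]
    for d,L in((D["top"],top),(D["scene"],sc)):
        r+=list((proj(d,m2w(p,[a for a,_ in L]))-[b for _,b in L]).ravel())
    k=m2w(p,(.12*-np.cos(p[3]),-.038+.12*np.sin(p[3]),.086))
    r+=list((proj(D["top"],k)-t(568,100)).ravel())+list((proj(D["scene"],k)-s(43,308)).ravel())
    return np.array(r)
r=least_squares(res,[.5,.1,1.53,-.6],loss="soft_l1"); p=r.x
print(p,np.degrees(p[2:]));print(res(p).reshape(-1,2).round(1)); np.save("pose.npy",p)
for n,uv,z in(("0",w(390,243),.129),("1",w(368,428),.129),("lowbar",w(395,368),.134),("frontbar",w(443,310),.134),("rimfront",w(455,310),.129)):
    m=w2m(p,unproj(D["top"],uv,z)); print(n,m.round(4),"ang",np.degrees(np.arctan2(-m[1],-.034-m[0])).round(1),"r",np.hypot(m[0]+.034,m[1]).round(4))
for n,uv in(("fwd tip",w(345,290)),("green tip",w(205,490)),("blue tip",w(228,100)),("nose edge",w(255,260))):
    print(n,[w2m(p,unproj(D["top"],uv,z)).round(3) for z in(.2,.225,.26,.3)])
E
```

```text
[ 0.49944759  0.10418254  1.52866602 -0.62911106] [ 87.58611099 -36.04540875]
[[ 0.1 -0.6]
 [-1.5 -0.2]
 [ 0.3  0.9]
 [-0.5  1.7]
 [-2.4 -1.4]
 [-0.1  0.6]
 [-0.3  0.5]
 [-0.5  0. ]]
0 [-0.0755 -0.0174] ang 22.7 r 0.045
1 [-0.0717  0.0251] ang -33.6 r 0.0453
lowbar [-0.0779  0.0115] ang -14.7 r 0.0454
frontbar [-0.0885 -0.0019] ang 2.0 r 0.0545
rimfront [-0.0908 -0.0023] ang 2.4 r 0.0569
fwd tip [array([-0.072, -0.001]), array([-0.075,  0.   ]), array([-0.078,  0.003]), array([-0.082,  0.006])]
green tip [array([-0.044,  0.042]), array([-0.047,  0.043]), array([-0.051,  0.044]), array([-0.057,  0.045])]
blue tip [array([-0.046, -0.042]), array([-0.049, -0.039]), array([-0.053, -0.035]), array([-0.058, -0.031])]
nose edge [array([-0.053, -0.007]), array([-0.056, -0.005]), array([-0.06 , -0.003]), array([-0.065,  0.   ])]
```

{"name": "carry_out", "arguments": {
  "commands": [0, 0, 1, 0, -1, 0, 0, 1, 0, -1, 0, 0, 1, 0, -1, 0, 0, 1, 0, -1, 0, 0, 1, 0, -1, 0, 0, 1, 0, -1, 0.8, -0.8, 0.2, -1, -1, 0.8, -0.8, 0, -1, -1]
}}

```text
time_s: 1.7
tcp_pos: [0.2634, 0.5812, 0.4982]
eef_rot: [-179.8, 0.0, -25.2]
contact_force: [0.3, 1.1, 0.0]
gripper_width: 0.0877
```

{"name": "carry_out", "arguments": {
  "commands": [0.8, -0.9, 0, -1, -1, 0.8, -0.9, 0, -1, -1, 0.8, -0.9, 0, -1, -1, 0.8, -0.9, 0, -1, -1, 0.8, -0.9, 0, -1, -1, 0.6, -0.9, 0, -1, -1, 0.5, -0.9, 0, -1, -1, 0.5, -0.9, 0, -1, -1]
}}

```text
time_s: 2.5
tcp_pos: [0.488, 0.2911, 0.4967]
eef_rot: [-180.0, 0.0, -57.4]
contact_force: [-0.2, -0.2, 0.7]
gripper_width: 0.0874
```

{"name": "carry_out", "arguments": {
  "commands": [0.2, -1, 0, -1, -1, 0.2, -1, 0, -1, -1, 0.2, -1, 0, -1, -1, 0.2, -1, 0, -1, -1, 0.2, -1, 0, -1, -1, 0.2, -1, 0, -1, -1, 0.2, -1, 0, -1, -1, 0.2, -1, 0, -1, -1]
}}

```text
time_s: 3.3
tcp_pos: [0.5512, -0.0288, 0.4969]
eef_rot: [-180.0, 0.0, -89.3]
contact_force: [0.3, 0.7, 0.4]
gripper_width: 0.0879
```

{"name": "carry_out", "arguments": {
  "commands": [0.5, -1, 0, -0.15, 1, 0.5, -1, 0, 0, 1, 0, -1, -0.5, 0, 1, 0, 0, -1, 0, 1, 0, 0, -1, 0, 1, 0, 0, -1, 0, 1, 0, 0, -1, 0, 1, 0, 0, -1, 0, 1]
}}

```text
time_s: 4.1
tcp_pos: [0.5911, -0.1473, 0.2753]
eef_rot: [-180.0, 0.0, -89.8]
contact_force: [0.3, 0.5, -1.0]
gripper_width: 0.0292
```

Run:
```python
from plant import telemetry, cams
import cv2,numpy as np
s=telemetry.get_state(); print(s["tcp_pos"],s["eef_rot"],s["gripper_width"],s["time_s"],s["joints"])
a=cams.capture("scene")["frame"][100:400,180:560,::-1]; b=cams.capture("top")["frame"][150:350,200:400,::-1]
b=cv2.convertScaleAbs(cv2.resize(b,(420,420)),alpha=1.7); a=cv2.resize(a,(532,420))[:,:380]
cv2.imwrite("pics/g1.png",np.hstack([a,b]))
```

```text
[ 0.59107794 -0.14729201  0.27531033] [-1.79962915e+02  1.60388078e-03 -8.97876182e+01] 0.029168220385442575 4.1 [ 4.36054451e+00  1.34702845e+01 -5.73498903e+00  1.14698131e-03
 -7.07576225e+01 -4.14854086e+00]
```

View pics/g1.png

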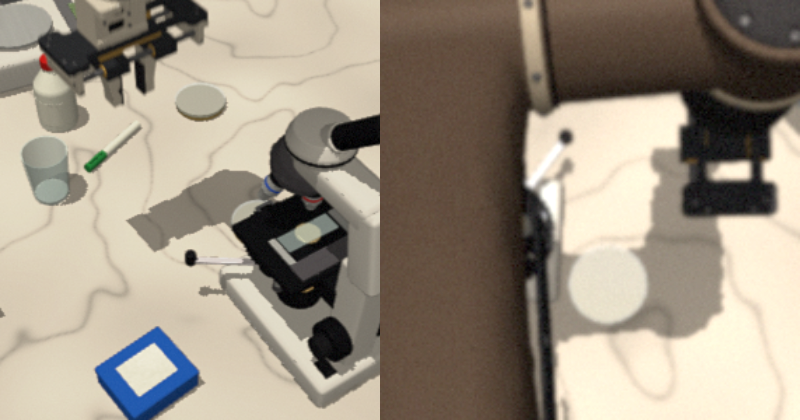

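Run:
```python
from h import *
D=cal(); f=D["scene"]["frame"][:,:,::-1].copy()
T=np.array([.591,-.1473,.2753]); x0,y0,k=195,60,5
im=cv2.resize(f[y0:y0+115,x0:x0+150],None,fx=k,fy=k,interpolation=cv2.INTER_CUBIC)
im=cv2.convertScaleAbs(im,alpha=1.3)
def dot(P,c,t=None):
    u,v=((proj(D["scene"],P)[0]-[x0,y0]+.5)*k).astype(int); cv2.circle(im,(u,v),3,c,-1)
    if t: cv2.putText(im,t,(u+5,v+4),0,.4,c,1)
for h in(-22,0,44,60,80,100,120,140):
    for dx,dy,c in((-96,39,(0,0,255)),(96,39,(0,200,0)),(96,-39,(255,0,0)),(0,39,(0,160,255))): dot(T+np.array([dx,dy,h])/1000,c,str(h) if dx else None)
cv2.imwrite("pics/g2.png",im)
```

```text
(no output)
```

View pics/g2.png

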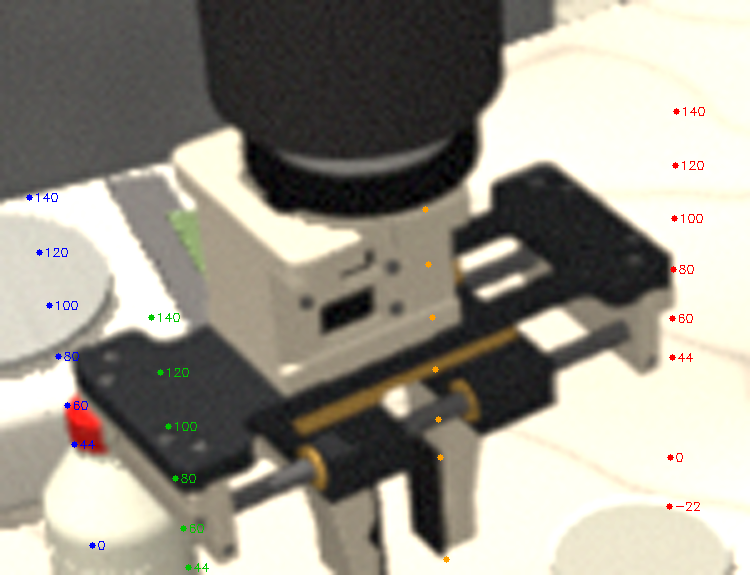

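Useful finding: the gripper's wide part is only a thin frame, 44–80 mm behind the TCP. With the jaws open along the microscope's x axis, the outer finger can reach the rim while that frame passes under the front objective. Next I'll work out the targets.

Run:
```python
from h import *
D=cal(); p=np.load("pose.npy")
print("beaker",unproj(D["top"],(408,192),.045))
for n,m in dict(f_start=(-.1585,-.145,.104),f_mid=(-.170,-.06,.104),f_end=(-.1685,-.0165,.104),f_out=(-.20,-.03,.104),w_touch_m=(-.157,-.018,.130),w_touch_p=(-.157,.018,.130)).items(): print(n,m2w(p,m)[0].round(4))
```

```text
beaker [ 0.66182252 -0.28146131]
f_start [ 0.6376 -0.0603  0.104 ]
f_mid [ 0.5522 -0.0682  0.104 ]
f_end [ 0.5088 -0.0649  0.104 ]
f_out [ 0.521  -0.0969  0.104 ]
w_touch_m [ 0.5108 -0.0534  0.13  ]
w_touch_p [ 0.4749 -0.0519  0.13  ]
```

{"name": "carry_out", "arguments": {
  "commands": [0.2, 0, 0, 1, -1, 0.2, 0, 0, 1, -1, 0.2, 0, 0, 1, -1, 0.2, 0, 0, 1, -1, 0.2, 0, 0, 1, -1, 0.2, 0, 0, 1, -1, 0, 0, 0, 1, -1, 0, 0, 0, 1, -1]
}}

```text
time_s: 5.2
tcp_pos: [0.6407, -0.1472, 0.2793]
eef_rot: [-179.8, -0.1, -57.6]
contact_force: [0.2, -0.4, 1.1]
gripper_width: 0.0636
```

{"name": "carry_out", "arguments": {
  "commands": [0, 0, 0, 1, -1, 0, 0, 0, 1, -1, 0, 0, 0, 1, -1, 0, 0, 0, 1, -1, 0, 0, 0, 1, -1, 0, 0, 0, 1, -1, 0, 0, 0, 1, -1, 0, 0, 0, 1, -1]
}}

```text
time_s: 6.0
tcp_pos: [0.6405, -0.1472, 0.2796]
eef_rot: [-179.9, -0.2, -25.6]
contact_force: [0.7, -0.9, -0.0]
gripper_width: 0.0875
```

{"name": "carry_out", "arguments": {
  "commands": [0, 0, 0, 1, -1, 0, 0, 0, 1, -1, 0, 0, -0.8, 1, -1, 0, 0, -0.8, 1, -1, 0, 0, -0.8, 1, -1, 0, 0, -0.8, 0.9, -1, 0, 0, -0.5, 0, -1, 0, 0, 0, 0, -1]
}}

```text
time_s: 6.8
tcp_pos: [0.639, -0.1471, 0.1276]
eef_rot: [-180.0, 0.1, -2.2]
contact_force: [-0.4, 0.4, -0.2]
gripper_width: 0.0875
```

{"name": "carry_out", "arguments": {
  "commands": [0, 0.5, -0.6, 0, -1, 0, 0.9, 0, 0, -1, 0, 0.8, 0, 0, -1, 0, 0, 0, 0, -1]
}}

```text
time_s: 7.2
tcp_pos: [0.6418, -0.0558, 0.1079]
eef_rot: [-180.0, -0.3, -2.0]
contact_force: [-0.2, -1.3, -0.2]
gripper_width: 0.0877
```

{"name": "carry_out", "arguments": {
  "commands": [-0.4, -0.05, -0.1, 0, -1, -0.4, -0.05, 0, 0, -1, -0.4, -0.06, 0, 0, -1, -0.4, -0.06, 0, 0, -1, -0.4, -0.06, 0, 0, -1, -0.4, -0.02, 0, 0, -1, -0.4, 0, 0, 0, -1]
}}

```text
time_s: 7.9
tcp_pos: [0.529, -0.0738, 0.1035]
eef_rot: [180.0, -0.3, -2.4]
contact_force: [0.3, 0.8, -0.4]
gripper_width: 0.0878
```

{"name": "carry_out", "arguments": {
  "commands": [-0.2, 0.03, 0, 0, -1, -0.1, 0.03, 0, 0, -1, 0, 0, 0, 0, -1]
}}

```text
time_s: 8.2
tcp_pos: [0.5162, -0.068, 0.1018]
eef_rot: [-180.0, -0.1, -2.1]
contact_force: [0.6, -0.1, -0.1]
gripper_width: 0.0878
```

{"name": "carry_out", "arguments": {
  "commands": [-0.1, 0, 0, 0, -1, -0.06, 0, 0, 0, -1, 0, 0, 0, 0, -1]
}}

```text
time_s: 8.5
tcp_pos: [0.5089, -0.0684, 0.1005]
eef_rot: [180.0, 0.0, -2.1]
contact_force: [0.6, -0.0, 0.6]
gripper_width: 0.0874
```

{"name": "carry_out", "arguments": {
  "commands": [-0.06, 0, 0, 0, -1, 0, 0, 0, 0, -1]
}}

```text
time_s: 8.7
tcp_pos: [0.508, -0.0684, 0.1008]
eef_rot: [-180.0, -0.2, -2.2]
contact_force: [5.7, 0.6, -3.3]
gripper_width: 0.0876
```

{"name": "carry_out", "arguments": {
  "commands": [-0.03, 0, 0, 0, -1, 0, 0, 0, 0, -1]
}}

```text
time_s: 8.9
tcp_pos: [0.5078, -0.0684, 0.1009]
eef_rot: [-180.0, -0.3, -2.2]
contact_force: [8.9, -0.1, -6.1]
gripper_width: 0.0876
```

{"name": "carry_out", "arguments": {
  "commands": [0.4, 0, 0, 0, -1, 0.3, -1, 0, 0, -1, 0, -1, 0.7, 0, -1, 0, -1, 0, 0, -1, 0, -1, 0, 0, -1, 0, -1, 0, 0, -1, 0, -1, 0, 0, -1, 0, 0, 0, 0, -1]
}}

```text
time_s: 9.7
tcp_pos: [0.5325, -0.3126, 0.1278]
eef_rot: [180.0, 0.1, -2.4]
contact_force: [-0.4, 0.3, -0.3]
gripper_width: 0.0878
```

```bash
cat >> h.py <<'E'
def look(name,box,k,alpha=1.9,cam="top",n=4):
    from plant import cams,telemetry
    f=np.mean([cams.capture(cam)["frame"].astype(float) for _ in range(n)],0)
    x0,y0,x1,y1=box; c=cv2.resize(f[y0:y1,x0:x1,::-1],None,fx=k,fy=k,interpolation=cv2.INTER_LANCZOS4)
    cv2.imwrite(f"pics/{name}.png",np.clip(c*alpha,0,255).astype(np.uint8)); print(telemetry.get_state()["time_s"])
E
python3 - <<'E'
from h import *
look("f1",(235,205,345,300),6)
E
```

```text
9.9
```

View pics/f1.png

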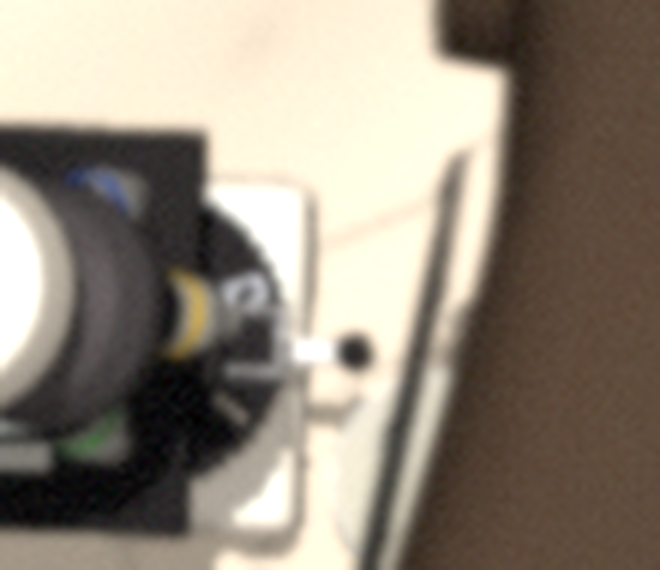

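The knob sits at full-frame pixel (293.8, 263.7), which matches the predicted fully-in point (294, 264), so the filter is in. Now the wheel.

{"name": "carry_out", "arguments": {
  "commands": [-0.4, 1, 0.1, 0, -1, -0.4, 1, 0, 0, -1, -0.4, 1, 0, 0, -1, -0.2, 1, 0, 0, -1, 0, 1, 0, 0, -1, 0, 0.8, 0, 0, -1, 0, 0.4, 0, 0, -1, 0, 0, 0, 0, -1]
}}

```text
time_s: 10.7
tcp_pos: [0.4773, -0.058, 0.1331]
eef_rot: [-180.0, -0.1, -1.9]
contact_force: [-0.7, -0.5, -0.6]
gripper_width: 0.0877
```

{"name": "carry_out", "arguments": {
  "commands": [-0.1, 0.1, 0, 0, -1, 0, 0, 0, 0, -1]
}}

```text
time_s: 10.9
tcp_pos: [0.4726, -0.0566, 0.1325]
eef_rot: [-180.0, 0.0, -2.1]
contact_force: [0.2, -0.1, 0.8]
gripper_width: 0.0875
```

{"name": "carry_out", "arguments": {
  "commands": [0, 0.06, 0, 0, -1, 0, 0.05, 0, 0, -1, 0, 0, 0, 0, -1]
}}

```text
time_s: 11.2
tcp_pos: [0.4734, -0.0526, 0.1325]
eef_rot: [180.0, 0.0, -2.2]
contact_force: [0.2, 0.0, 1.2]
gripper_width: 0.0877
```

{"name": "carry_out", "arguments": {
  "commands": [0, 0.05, 0, 0, -1, 0, 0, 0, 0, -1]
}}

```text
time_s: 11.4
tcp_pos: [0.4734, -0.0504, 0.1325]
eef_rot: [180.0, 0.0, -2.2]
contact_force: [-0.7, -1.0, -0.0]
gripper_width: 0.0877
```

{"name": "carry_out", "arguments": {
  "commands": [0, 0.04, 0, 0, -1, 0, 0, 0, 0, -1]
}}

```text
time_s: 11.6
tcp_pos: [0.4734, -0.0486, 0.1326]
eef_rot: [-180.0, -0.0, -2.2]
contact_force: [0.2, 1.0, 0.1]
gripper_width: 0.0876
```

{"name": "carry_out", "arguments": {
  "commands": [0, 0.04, 0, 0, -1, 0, 0, 0, 0, -1]
}}

```text
time_s: 11.8
tcp_pos: [0.4734, -0.047, 0.1326]
eef_rot: [-180.0, -0.0, -2.2]
contact_force: [0.1, -0.4, 0.8]
gripper_width: 0.0876
```

Run:
```python
from h import *
D=cal(); p=np.load("pose.npy")
for a,b in (((259,238.5),(366.7,239.6)),((258.5,239.5),(369,242))):
    r=least_squares(lambda q:np.r_[(proj(D["top"],q)-a).ravel(),(proj(D["scene"],q)-b).ravel()],[.55,.05,.2])
    print(r.x.round(4),w2m(p,r.x).round(4),r.fun.round(1))
T=np.array([.4734,-.047,.1326]); print("TCP mic",w2m(p,T))
```

```text
[0.5367 0.0561 0.2122] [-0.0465 -0.0393] [-0.5  0.6 -0.6 -0.1]
[0.5344 0.0586 0.2071] [-0.0441 -0.0368] [-0.9  1.  -1.1 -0.1]
TCP mic [-0.15214546  0.019657  ]
```

{"name": "carry_out", "arguments": {
  "commands": [0.2, 0, -0.12, 0, -1, 0, 0.02, 0, 0, -1, 0, 0.03, 0, 0, -1, 0, 0, 0, 0, -1]
}}

```text
time_s: 12.3
tcp_pos: [0.4819, -0.0462, 0.1277]
eef_rot: [179.9, -0.0, -2.2]
contact_force: [4.1, -8.4, -2.5]
gripper_width: 0.0877
```

{"name": "carry_out", "arguments": {
  "commands": [0, 0.03, 0, 0, -1, 0, 0, 0, 0, -1]
}}

```text
time_s: 12.5
tcp_pos: [0.4818, -0.0459, 0.1277]
eef_rot: [179.8, 0.0, -2.2]
contact_force: [6.3, -15.3, -3.4]
gripper_width: 0.0876
```

{"name": "carry_out", "arguments": {
  "commands": [0.1, -0.004, 0, 0, -1, 0.15, -0.006, 0, 0, -1, 0.15, -0.006, 0, 0, -1, 0.15, -0.006, 0, 0, -1]
}}

```text
time_s: 12.9
tcp_pos: [0.4991, -0.0473, 0.1263]
eef_rot: [179.8, 0.5, -2.2]
contact_force: [-8.7, -10.4, 2.0]
gripper_width: 0.0874
```

{"name": "carry_out", "arguments": {
  "commands": [0, 0, 0, 0, -1, 0, 0, 0, 0, -1]
}}

```text
time_s: 13.1
tcp_pos: [0.4999, -0.0473, 0.1264]
eef_rot: [179.8, 0.4, -2.2]
contact_force: [-5.3, -12.3, -0.1]
gripper_width: 0.0874
```

{"name": "carry_out", "arguments": {
  "commands": [0, -0.02, 0, 0, -1, 0, 0, 0, 0, -1]
}}

```text
time_s: 13.3
tcp_pos: [0.5003, -0.0474, 0.1265]
eef_rot: [179.8, 0.4, -2.2]
contact_force: [-4.0, -8.1, -1.2]
gripper_width: 0.0875
```

{"name": "carry_out", "arguments": {
  "commands": [0.1, -0.004, 0, 0, -1, 0.1, -0.004, 0, 0, -1, 0, 0, 0, 0, -1]
}}

```text
time_s: 13.6
tcp_pos: [0.509, -0.0475, 0.1267]
eef_rot: [179.8, 0.3, -2.2]
contact_force: [-4.4, -7.8, 1.0]
gripper_width: 0.0875
```

{"name": "carry_out", "arguments": {
  "commands": [0, -0.4, 0, 0, -1, 0, -1, 0, 0, -1, 0, -1, 0, 0, -1, 0, -1, 0, 0, -1, 0, -1, 0, 0, -1, 0, -1, 0, 0, -1, 0, -0.6, 0, 0, -1, 0, 0, 0, 0, -1]
}}

```text
time_s: 14.4
tcp_pos: [0.5109, -0.2886, 0.1271]
eef_rot: [180.0, 0.1, -2.4]
contact_force: [-0.4, 1.2, -0.2]
gripper_width: 0.0878
```

```bash
cat >> h.py <<'E'
def prof(d,f,p):
    g=f.mean(2).astype(np.float32); an=np.arange(-64,65,4)
    out=[]
    for a in np.radians(an):
        P=m2w(p,[(-.034-q*np.cos(a),-q*np.sin(a),.129) for q in np.linspace(.040,.050,6)])
        q=proj(d,P).astype(np.float32); out.append(cv2.remap(g,q[:,0],q[:,1],cv2.INTER_LINEAR).mean())
    return an,np.array(out)
E
python3 - <<'E'
from h import *
p=np.load("pose.npy"); D=cal(); look("w1",(235,228,305,290),9)
from plant import cams
f=np.mean([cams.capture("top")["frame"].astype(float) for _ in range(6)],0)
a,o0=prof(D["top"],np.load("top0.npy"),p); _,o1=prof(D["top"],f,p)
print(np.c_[a,o0,o1].round().astype(int).tolist())
E
```

```text
14.7
[[-64, 9, 14], [-60, 7, 11], [-56, 6, 9], [-52, 5, 7], [-48, 5, 8], [-44, 5, 9], [-40, 10, 16], [-36, 28, 39], [-32, 29, 40], [-28, 14, 22], [-24, 14, 22], [-20, 22, 31], [-16, 38, 51], [-12, 44, 59], [-8, 28, 38], [-4, 20, 29], [0, 20, 29], [4, 22, 31], [8, 25, 35], [12, 39, 53], [16, 55, 72], [20, 59, 78], [24, 59, 78], [28, 64, 84], [32, 45, 59], [36, 22, 31], [40, 17, 25], [44, 16, 23], [48, 15, 22], [52, 13, 20], [56, 9, 15], [60, 10, 16], [64, 14, 22]]
```

View pics/w1.png

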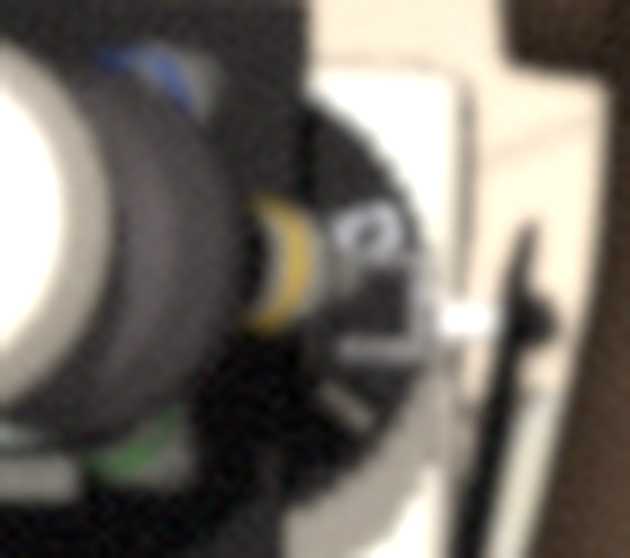

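The wheel didn't turn: the tapered outer finger face was bearing on the window frame rather than the rim. I'll turn the jaws along the microscope's y axis and use the finger's straight side corner on the rim beside the frame, on the far side. There the frame edge stays forward of the side objective.

{"name": "carry_out", "arguments": {
  "commands": [0.2, 0, 0.1, -1, -1, 0.2, 0, 0, -1, -1, 0.2, 0, 0, -1, -1, 0.2, 0, 0, -1, -1, 0.2, 0, 0, -1, -1, 0.2, 0, 0, -1, -1, 0.2, 0, 0, -1, -1, 0.2, 0, 0, -1, -1]
}}

```text
time_s: 15.8
tcp_pos: [0.5757, -0.2858, 0.1317]
eef_rot: [180.0, 0.0, -34.3]
contact_force: [-0.1, -0.6, 0.7]
gripper_width: 0.0878
```

{"name": "carry_out", "arguments": {
  "commands": [0, 0, 0, -1, -1, 0, 0, 0, -1, -1, 0, 0, 0, -1, -1, 0, 0, 0, -1, -1, 0, 0, 0, -1, -1, 0, 0, 0, -1, -1, 0, 0, 0, -1, -1, 0, 0, 0, -1, -1]
}}

```text
time_s: 16.6
tcp_pos: [0.5754, -0.2858, 0.1317]
eef_rot: [180.0, 0.0, -66.3]
contact_force: [-0.3, 0.3, 0.2]
gripper_width: 0.0876
```

{"name": "carry_out", "arguments": {
  "commands": [0, 0.5, 0, -1, -1, 0, 0.8, 0, -1, -1, 0, 0.8, 0, -1, -1, 0, 0.8, 0, -1, -1, 0, 0.8, 0, -1, -1, 0, 0.5, 0, -1, -1, 0, 0, 0, -0.5, -1, 0, 0, 0, 0, -1]
}}

```text
time_s: 17.4
tcp_pos: [0.5755, -0.1171, 0.132]
eef_rot: [-180.0, 0.0, -92.1]
contact_force: [-0.0, 0.1, 1.1]
gripper_width: 0.0873
```

Run:
```python
from h import *
from plant import telemetry
s=telemetry.get_state(); print(s["tcp_pos"].round(4),s["eef_rot"].round(1),s["joints"].round(1))
p=np.load("pose.npy")
for c in(-.0165,-.020,-.024,-.028,-.032): print(c,m2w(p,(-.034-np.sqrt(.058**2-c*c)-.0095,c-.060,.13))[0].round(4))
```

```text
[ 0.5755 -0.1171  0.132 ] [-180.     0.   -92.1] [  7.6  18.1 -19.4   0.  -52.4  -9.7]
-0.0165 [0.5717 0.0019 0.13  ]
-0.02 [0.5753 0.003  0.13  ]
-0.024 [0.5793 0.0044 0.13  ]
-0.028 [0.5834 0.0063 0.13  ]
-0.032 [0.5875 0.0085 0.13  ]
```

{"name": "carry_out", "arguments": {
  "commands": [-0.1, 0.8, -0.04, 0, -1, 0, 0.8, 0, 0, -1, 0, 0.8, 0, 0, -1, 0, 0.3, 0, 0, -1, 0, 0, 0, 0, -1]
}}

```text
time_s: 17.9
tcp_pos: [0.5716, -0.0089, 0.1303]
eef_rot: [-180.0, 0.0, -92.0]
contact_force: [-0.4, -0.1, 0.4]
gripper_width: 0.0879
```

{"name": "carry_out", "arguments": {
  "commands": [0, 0.1, 0, 0, -1, 0, 0, 0, 0, -1]
}}

```text
time_s: 18.1
tcp_pos: [0.5714, -0.0066, 0.1301]
eef_rot: [180.0, -0.0, -92.2]
contact_force: [-0.1, -0.3, -0.3]
gripper_width: 0.0874
```

{"name": "carry_out", "arguments": {
  "commands": [0, 0.05, 0, 0, -1, 0, 0, 0, 0, -1]
}}

```text
time_s: 18.3
tcp_pos: [0.5714, -0.0044, 0.1301]
eef_rot: [180.0, -0.0, -92.2]
contact_force: [0.0, -0.1, 0.0]
gripper_width: 0.0876
```

{"name": "carry_out", "arguments": {
  "commands": [0, 0.05, 0, 0, -1, 0, 0, 0, 0, -1]
}}

```text
time_s: 18.5
tcp_pos: [0.5714, -0.002, 0.1302]
eef_rot: [180.0, -0.0, -92.2]
contact_force: [-0.1, 0.1, -0.4]
gripper_width: 0.0874
```

{"name": "carry_out", "arguments": {
  "commands": [0, 0.05, 0, 0, -1, 0, 0, 0, 0, -1]
}}

```text
time_s: 18.7
tcp_pos: [0.5714, 0.0002, 0.1302]
eef_rot: [180.0, 0.0, -92.2]
contact_force: [-0.6, 0.5, 0.7]
gripper_width: 0.0876
```

{"name": "carry_out", "arguments": {
  "commands": [0, 0.04, 0, 0, -1, 0, 0, 0, 0, -1]
}}

```text
time_s: 18.9
tcp_pos: [0.5714, 0.0019, 0.1302]
eef_rot: [-180.0, 0.0, -92.2]
contact_force: [-0.1, 0.7, -0.6]
gripper_width: 0.0873
```

{"name": "carry_out", "arguments": {
  "commands": [0, 0.03, 0, 0, -1, 0, 0, 0, 0, -1]
}}

```text
time_s: 19.1
tcp_pos: [0.5714, 0.003, 0.1302]
eef_rot: [-180.0, 0.0, -92.2]
contact_force: [-0.0, -0.6, -0.2]
gripper_width: 0.0878
```

{"name": "carry_out", "arguments": {
  "commands": [0, 0.03, 0, 0, -1, 0, 0, 0, 0, -1]
}}

```text
time_s: 19.3
tcp_pos: [0.5713, 0.0036, 0.1302]
eef_rot: [180.0, -0.0, -92.2]
contact_force: [0.9, -3.8, 0.8]
gripper_width: 0.0876
```

{"name": "carry_out", "arguments": {
  "commands": [0, 0.02, 0, 0, -1, 0.05, 0.016, 0, 0, -1, 0.0875, 0.033, 0, 0, -1, 0.0875, 0.041, 0, 0, -1, 0.0875, 0.049, 0, 0, -1, 0.05, 0.03, 0, 0, -1]
}}

```text
time_s: 19.9
tcp_pos: [0.5862, 0.0109, 0.1302]
eef_rot: [-180.0, -0.1, -92.2]
contact_force: [1.4, -6.8, -1.3]
gripper_width: 0.0873
```

{"name": "carry_out", "arguments": {
  "commands": [0, -0.4, 0, 0, -1, -0.3625, 0, 0, 0, -1, 0, 0, 0, 0, -1, 0, 0.211, 0, 0, -1, 0, 0, 0, 0, -1]
}}

```text
time_s: 20.4
tcp_pos: [0.5718, 0.0042, 0.1304]
eef_rot: [-180.0, -0.0, -92.1]
contact_force: [-0.5, -3.5, -0.5]
gripper_width: 0.0875
```

{"name": "carry_out", "arguments": {
  "commands": [0, 0.02, 0, 0, -1, 0.05, 0.016, 0, 0, -1, 0.0875, 0.033, 0, 0, -1, 0.0875, 0.041, 0, 0, -1, 0.0875, 0.049, 0, 0, -1, 0.05, 0.03, 0, 0, -1, 0, -0.8, 0, 0, -1, 0, -1, 0, 0, -1]
}}

```text
time_s: 21.2
tcp_pos: [0.5867, -0.0595, 0.1302]
eef_rot: [-180.0, 0.0, -92.0]
contact_force: [-0.2, -0.5, 0.7]
gripper_width: 0.0877
```

{"name": "carry_out", "arguments": {
  "commands": [0, -1, 0, 0, -1, 0, -1, 0, 0, -1, 0, -1, 0, 0, -1, 0, -1, 0, 0, -1, 0, -1, 0, 0, -1, 0, -1, 0, 0, -1, 0, 0, 0, 0, -1]
}}

```text
time_s: 21.9
tcp_pos: [0.5858, -0.3043, 0.1295]
eef_rot: [-180.0, -0.0, -92.4]
contact_force: [0.7, 0.8, 0.7]
gripper_width: 0.0878
```

Run:
```python
from h import *
p=np.load("pose.npy"); D=cal(); look("w2",(235,228,305,290),9)
from plant import cams
f=np.mean([cams.capture("top")["frame"].astype(float) for _ in range(5)],0)
a,o0=prof(D["top"],np.load("top0.npy"),p); _,o1=prof(D["top"],f,p)
print(np.c_[a,o0,o1].round().astype(int).tolist())
```

```text
22.2
[[-64, 9, 21], [-60, 7, 22], [-56, 6, 14], [-52, 5, 10], [-48, 5, 9], [-44, 5, 9], [-40, 10, 8], [-36, 28, 9], [-32, 29, 10], [-28, 14, 15], [-24, 14, 24], [-20, 22, 34], [-16, 38, 55], [-12, 44, 63], [-8, 28, 41], [-4, 20, 39], [0, 20, 64], [4, 22, 75], [8, 25, 55], [12, 39, 55], [16, 55, 60], [20, 59, 42], [24, 59, 30], [28, 64, 27], [32, 45, 27], [36, 22, 26], [40, 17, 26], [44, 16, 26], [48, 15, 32], [52, 13, 55], [56, 9, 57], [60, 10, 32], [64, 14, 25]]
```

View pics/w2.png

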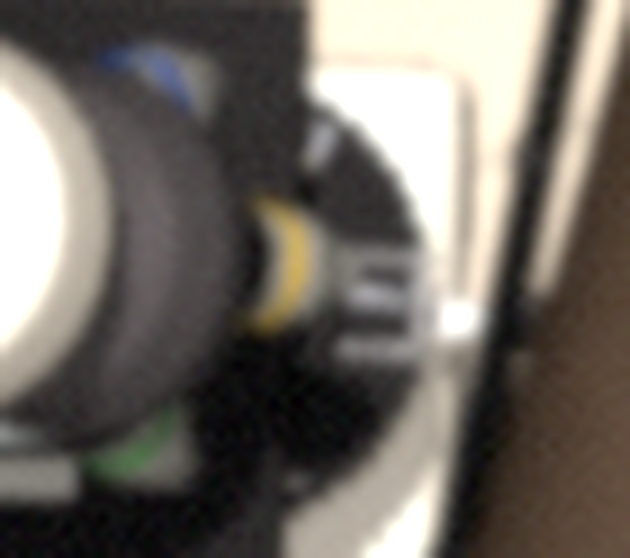

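{"name": "carry_out", "arguments": {
  "commands": [-0.36, 1, 0.02, 0, -1, 0, 1, 0, 0, -1, 0, 1, 0, 0, -1, 0, 1, 0, 0, -1, 0, 1, 0, 0, -1, 0, 1, 0, 0, -1, 0, 1, 0, 0, -1, 0, 0.3, 0, 0, -1]
}}

```text
time_s: 23.25
tcp_pos: [0.5716, -0.005, 0.1314]
eef_rot: [-179.9, 0.0, -92.0]
contact_force: [-0.2, -0.5, -0.1]
gripper_width: 0.088
```

{"name": "carry_out", "arguments": {
  "commands": [0, 0.3, 0, 0, -1, 0, 0, 0, 0, -1]
}}

```text
time_s: 23.45
tcp_pos: [0.5717, 0.004, 0.1312]
eef_rot: [-180.0, -0.1, -92.1]
contact_force: [0.3, -0.3, -0.7]
gripper_width: 0.0877
```

{"name": "carry_out", "arguments": {
  "commands": [0, 0.03, 0, 0, -1, 0.05, 0.016, 0, 0, -1, 0.0875, 0.033, 0, 0, -1, 0.0875, 0.041, 0, 0, -1, 0.0875, 0.049, 0, 0, -1, 0.05, 0.03, 0, 0, -1]
}}

```text
time_s: 24.05
tcp_pos: [0.5868, 0.0114, 0.131]
eef_rot: [-180.0, -0.0, -92.2]
contact_force: [1.4, -5.0, 0.5]
gripper_width: 0.0876
```

{"name": "carry_out", "arguments": {
  "commands": [0, -0.4, 0, 0, -1, -0.3625, 0, 0, 0, -1, 0, 0, 0, 0, -1, 0, 0.211, 0, 0, -1, 0, 0, 0, 0, -1]
}}

```text
time_s: 24.55
tcp_pos: [0.572, 0.0043, 0.1311]
eef_rot: [-180.0, -0.0, -92.1]
contact_force: [0.2, -2.9, 0.2]
gripper_width: 0.0879
```

{"name": "carry_out", "arguments": {
  "commands": [0, 0.02, 0, 0, -1, 0.05, 0.016, 0, 0, -1, 0.0875, 0.033, 0, 0, -1, 0.0875, 0.041, 0, 0, -1, 0.0875, 0.049, 0, 0, -1, 0.05, 0.03, 0, 0, -1]
}}

```text
time_s: 25.15
tcp_pos: [0.5867, 0.0113, 0.131]
eef_rot: [-180.0, -0.0, -92.1]
contact_force: [1.8, -4.9, 0.8]
gripper_width: 0.0874
```

{"name": "carry_out", "arguments": {
  "commands": [0, -0.4, 0, 0, -1, -0.3625, 0, 0, 0, -1, 0, 0, 0, 0, -1, 0, 0.211, 0, 0, -1, 0, 0, 0, 0, -1]
}}

```text
time_s: 25.65
tcp_pos: [0.5722, 0.0044, 0.1313]
eef_rot: [-179.9, -0.0, -92.1]
contact_force: [1.0, -2.1, 0.7]
gripper_width: 0.0878
```

{"name": "carry_out", "arguments": {
  "commands": [0, 0.02, 0, 0, -1, 0.05, 0.016, 0, 0, -1, 0.0875, 0.033, 0, 0, -1, 0.0875, 0.041, 0, 0, -1, 0.0875, 0.049, 0, 0, -1, 0.05, 0.03, 0, 0, -1, 0, -0.8, 0, 0, -1, 0, -1, 0, 0, -1]
}}

```text
time_s: 26.45
tcp_pos: [0.5866, -0.0595, 0.1309]
eef_rot: [-180.0, 0.0, -92.0]
contact_force: [0.6, -1.0, 0.2]
gripper_width: 0.0877
```

{"name": "carry_out", "arguments": {
  "commands": [0, -1, 0, 0, -1, 0, -1, 0, 0, -1, 0, -1, 0, 0, -1, 0, -1, 0, 0, -1, 0, -1, 0, 0, -1, 0, -1, 0, 0, -1, 0, 0, 0, 0, -1]
}}

```text
time_s: 27.15
tcp_pos: [0.5858, -0.3042, 0.1303]
eef_rot: [180.0, -0.0, -92.4]
contact_force: [-0.2, 0.0, -0.4]
gripper_width: 0.0872
```

Run:
```python
from h import *
p=np.load("pose.npy"); D=cal(); look("w3",(235,228,305,290),9)
from plant import cams
f=np.mean([cams.capture("top")["frame"].astype(float) for _ in range(6)],0); np.save("top3.npy",f)
print(*prof(D["top"],f,p)[1].round().astype(int))
```

```text
27.45
15 11 11 9 9 8 8 8 10 16 24 41 66 82 82 67 44 34 38 54 60 42 30 27 27 27 26 26 27 40 43 25 24
```

View pics/w3.png

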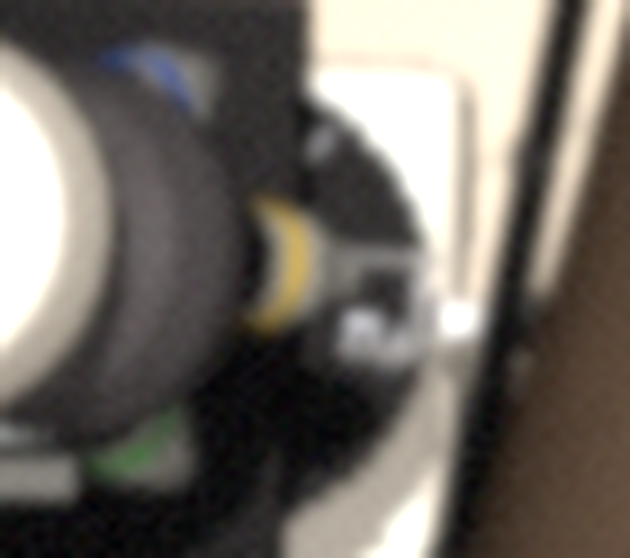

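{"name": "carry_out", "arguments": {
  "commands": [-0.36, 1, 0, 0, -1, 0, 1, 0, 0, -1, 0, 1, 0, 0, -1, 0, 1, 0, 0, -1, 0, 1, 0, 0, -1, 0, 1, 0, 0, -1, 0, 1, 0, 0, -1, 0, 0.3, 0, 0, -1]
}}

```text
time_s: 28.55
tcp_pos: [0.5717, -0.0051, 0.1314]
eef_rot: [-179.9, 0.0, -92.0]
contact_force: [-0.4, -0.5, -0.0]
gripper_width: 0.0875
```

{"name": "carry_out", "arguments": {
  "commands": [0, 0.3, 0, 0, -1, 0, 0.02, 0, 0, -1, 0, 0, 0, 0, -1]
}}

```text
time_s: 28.85
tcp_pos: [0.5717, 0.0028, 0.1312]
eef_rot: [180.0, -0.1, -92.1]
contact_force: [1.1, -6.9, 0.4]
gripper_width: 0.0871
```

{"name": "carry_out", "arguments": {
  "commands": [0.05, 0.016, 0, 0, -1, 0.0875, 0.033, 0, 0, -1, 0.02, 0.009, 0, 0, -1, 0, 0, 0, 0, -1]
}}

```text
time_s: 29.25
tcp_pos: [0.5781, 0.0049, 0.1311]
eef_rot: [180.0, -0.1, -92.2]
contact_force: [2.1, -5.8, 1.5]
gripper_width: 0.0875
```

{"name": "carry_out", "arguments": {
  "commands": [0, -0.8, 0, 0, -1, 0, -1, 0, 0, -1, 0, -1, 0, 0, -1, 0, -1, 0, 0, -1, 0, -1, 0, 0, -1, 0, -1, 0, 0, -1, 0, -1, 0, 0, -1, 0, -0.8, 0, 0, -1]
}}

```text
time_s: 30.05
tcp_pos: [0.5772, -0.3002, 0.1309]
eef_rot: [180.0, -0.0, -92.3]
contact_force: [0.5, -0.5, 0.2]
gripper_width: 0.0876
```

Run:
```python
from h import *
p=np.load("pose.npy"); D=cal(); look("w4",(255,245,295,282),15)
from plant import cams
f=np.mean([cams.capture("top")["frame"].astype(float) for _ in range(8)],0); np.save("top4.npy",f)
# along world-x through window: rows of image, at columns of numeral (r 40..50)
f3=np.load("top3.npy"); f0=np.load("top0.npy")
s=np.arange(-18,18.1,1.5)
def line(f):
    g=f.mean(2).astype(np.float32); o=[]
    for k in s:
        q=proj(D["top"],m2w(p,[(-.034-r,-k/1000,.131) for r in np.linspace(.040,.050,6)])).astype(np.float32)
        o.append(cv2.remap(g,q[:,0],q[:,1],cv2.INTER_LINEAR).mean())
    return np.array(o)
print(np.c_[s,line(f0)*1.36,line(f3),line(f)].round(1).tolist())
print(*prof(D["top"],f,p)[1].round().astype(int))
```

```text
30.35
[[-18.0, 22.0, 29.4, 25.6], [-16.5, 25.7, 36.8, 28.8], [-15.0, 34.5, 48.4, 38.1], [-13.5, 45.8, 60.5, 50.5], [-12.0, 59.6, 72.6, 66.2], [-10.5, 63.5, 79.1, 77.4], [-9.0, 59.5, 81.9, 84.7], [-7.5, 47.7, 81.0, 87.9], [-6.0, 35.2, 78.9, 87.7], [-4.5, 28.7, 73.9, 87.4], [-3.0, 26.8, 65.9, 87.1], [-1.5, 27.0, 53.0, 87.5], [0.0, 27.3, 42.7, 83.6], [1.5, 27.8, 35.8, 75.3], [3.0, 29.3, 34.1, 60.6], [4.5, 30.9, 35.0, 47.5], [6.0, 34.0, 37.8, 40.8], [7.5, 40.2, 43.5, 43.3], [9.0, 52.2, 53.3, 52.8], [10.5, 64.2, 60.9, 60.4], [12.0, 74.6, 64.6, 64.3], [13.5, 76.6, 55.3, 54.8], [15.0, 76.8, 44.3, 43.9], [16.5, 76.6, 33.2, 32.8], [18.0, 77.8, 31.6, 30.7]]
17 13 10 10 8 8 9 8 8 15 23 34 57 81 88 88 84 61 41 54 59 41 29 27 26 26 26 25 24 20 17 20 24
```

View pics/w4.png

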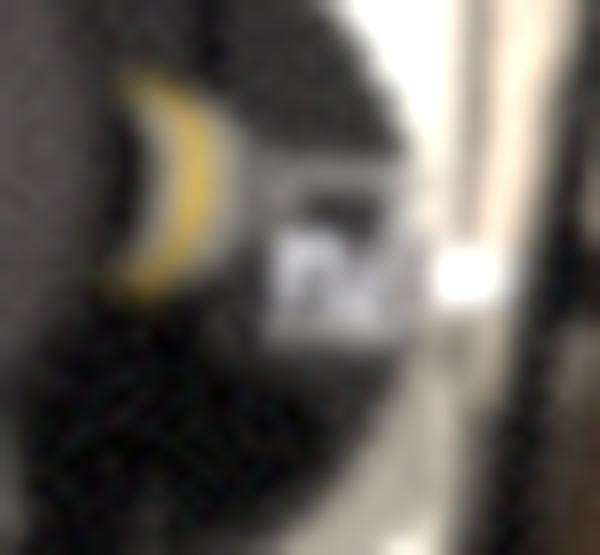

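{"name": "carry_out", "arguments": {
  "commands": [-0.14, 1, 0, 0, -1, 0, 1, 0, 0, -1, 0, 1, 0, 0, -1, 0, 1, 0, 0, -1, 0, 1, 0, 0, -1, 0, 1, 0, 0, -1, 0, 1, 0, 0, -1, 0, 0.2, 0, 0, -1]
}}

```text
time_s: 31.55
tcp_pos: [0.5725, -0.0058, 0.1314]
eef_rot: [-179.9, 0.0, -92.0]
contact_force: [0.8, -0.6, -0.3]
gripper_width: 0.088
```

{"name": "carry_out", "arguments": {
  "commands": [0, 0.3, 0, 0, -1, 0, 0.02, 0, 0, -1, 0, 0, 0, 0, -1]
}}

```text
time_s: 31.85
tcp_pos: [0.5722, 0.0032, 0.1309]
eef_rot: [180.0, 0.0, -92.2]
contact_force: [-1.1, 0.2, 0.3]
gripper_width: 0.0879
```

{"name": "carry_out", "arguments": {
  "commands": [0, 0.025, 0, 0, -1, 0, 0, 0, 0, -1]
}}

```text
time_s: 32.05
tcp_pos: [0.5722, 0.0038, 0.1309]
eef_rot: [180.0, 0.0, -92.2]
contact_force: [0.5, 0.3, -0.3]
gripper_width: 0.0875
```

{"name": "carry_out", "arguments": {
  "commands": [0, 0.015, 0, 0, -1, 0, 0, 0, 0, -1]
}}

```text
time_s: 32.25
tcp_pos: [0.5722, 0.0043, 0.1309]
eef_rot: [180.0, -0.0, -92.2]
contact_force: [0.6, -3.3, -1.4]
gripper_width: 0.0877
```

{"name": "carry_out", "arguments": {
  "commands": [0, 0.015, 0, 0, -1, 0.045, 0.015, 0, 0, -1, 0.045, 0.016, 0, 0, -1, 0, 0, 0, 0, -1]
}}

```text
time_s: 32.65
tcp_pos: [0.5759, 0.0059, 0.1309]
eef_rot: [180.0, -0.1, -92.2]
contact_force: [1.1, -7.2, -0.5]
gripper_width: 0.0877
```

{"name": "carry_out", "arguments": {
  "commands": [0, -0.8, 0, 0, -1, 0, -1, 0, 0, -1, 0, -1, 0, 0, -1, 0, -1, 0, 0, -1, 0, -1, 0, 0, -1, 0, -1, 0, 0, -1, 0, -1, 0, 0, -1, 0, -0.8, 0, 0, -1]
}}

```text
time_s: 33.45
tcp_pos: [0.5757, -0.299, 0.1309]
eef_rot: [-180.0, 0.0, -92.2]
contact_force: [0.1, 0.4, -0.1]
gripper_width: 0.0876
```

```bash
cat >> h.py <<'E'
S=np.arange(-18,18.1,1.5)
def line(d,f,p):
    g=f.mean(2).astype(np.float32); o=[]
    for k in S:
        q=proj(d,m2w(p,[(-.034-r,-k/1000,.131) for r in np.linspace(.040,.050,6)])).astype(np.float32)
        o.append(cv2.remap(g,q[:,0],q[:,1],cv2.INTER_LINEAR).mean())
    return np.array(o)
E
python3 - <<'E'
from h import *
p=np.load("pose.npy"); D=cal()
from plant import cams
f=np.mean([cams.capture("top")["frame"].astype(float) for _ in range(10)],0); np.save("top5.npy",f)
l=line(D["top"],f,p); b=np.where(S<2,line(D["top"],np.load("top0.npy"),p)*1.36,line(D["top"],np.load("top3.npy"),p))
print(np.c_[S,l,l-b].round(1).tolist()); e=np.clip(l-b,0,None); print("centroid",(e*S).sum()/e.sum())
E
```

```text
[[-18.0, 25.7, 3.7], [-16.5, 29.1, 3.4], [-15.0, 37.5, 3.0], [-13.5, 48.3, 2.5], [-12.0, 61.6, 1.9], [-10.5, 66.2, 2.7], [-9.0, 65.2, 5.7], [-7.5, 59.8, 12.1], [-6.0, 67.3, 32.1], [-4.5, 78.3, 49.6], [-3.0, 89.9, 63.1], [-1.5, 92.4, 65.4], [0.0, 92.1, 64.8], [1.5, 89.9, 62.0], [3.0, 86.0, 51.9], [4.5, 75.9, 40.9], [6.0, 64.8, 27.0], [7.5, 54.7, 11.3], [9.0, 56.9, 3.6], [10.5, 60.8, -0.1], [12.0, 64.4, -0.2], [13.5, 55.1, -0.2], [15.0, 44.4, 0.1], [16.5, 33.8, 0.7], [18.0, 31.7, 0.1]]
centroid -0.7338993867090142
```

Run:
```python
from h import *
from plant import cams,telemetry,r
p=np.load("pose.npy"); s=cams.capture("scene"); f=s["frame"]; f0=cv2.imread("pics/scene0.png")[:,:,::-1]
k=proj(s,m2w(p,(-.114,0,.086)))[0]; x,y=k.round().astype(int); g=f[y-10:y+11,x-10:x+11].mean(2)
v,u=np.nonzero(g<50); print("knob-in predicted",k.round(1),"dark blob",(u.mean()+x-10).round(1),(v.mean()+y-10).round(1),len(u))
for n,(a,b,c,d) in dict(slide=(245,330,325,408),oil=(465,300,497,345),dish_b=(303,157,345,190),marker=(238,183,284,225)).items():
    print(n,cv2.absdiff(f[b:d,a:c],f0[b:d,a:c].copy()).mean().round(1))
print(telemetry.get_state()["contact_force"].round(1)); r.close_job()
```

```text
knob-in predicted [357.6 254.3] dark blob 359.8 257.9 246
slide 13.8
oil 12.5
dish_b 16.1
marker 38.0
[ 0.   0.1 -0.4]
the job is handed in; nothing more can be done
```

The filter is swung fully in and the numeral 2 stands in the window, about 1 mm (roughly 1.3°) short of dead centre. The job is handed in. It took about 34 s on the robot's clock, and the gripper was clear of everything, reading about 0.4 N.

**Filter:** I pushed the knob until it met its stop, at about 9 N. The picture taken after the push put the knob on its predicted fully-in spot, within about half a pixel. The last scene-camera check was muddled: it measured a dark patch about 4 px off that included more than the knob. I did not look at the filter by eye again after turning the wheel.

**Wheel:** I turned it with seven finger strokes on the rim beside the window.
- **Failed first try:** pushing at the middle of the rim did not turn the wheel. The tapered finger was most likely bearing on the fixed window frame, at up to about 15 N. An objective was not positively ruled out as the point of contact, though my geometry put the gripper several millimetres clear of them.
- **Final centring:** this comes from brightness measurements, because I had used up all 12 pictures.

**Other things on the bench:** I never aimed for or gripped any of them, and no stray contact force showed. My before-and-after image comparison gave no clear answer: the differences were 12–16 grey levels for the slide box, oil bottle and dish b, and 38 at the marker. Lighting changes or the arm and its shadow could explain these, but I did not confirm it. The beaker, reagent bottle and dish a were not compared.

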